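Lay the retaining bar over the pump's delivery valves and latch it

TASK

Pick up the retaining bar with the orange grip and lay it across the two posts of the leaning pump stand, grip upwards, fully down in both saddles and centred between the posts; set it down rather than dropping it. Let go of it, then swing both red latches all the way shut over its ends. Leave the wrench, the blue tin and the brass valve where they are.

Things in the scene. Friction and masses are not known exactly. Their poses are not given: they have to be found in the camera images.
- bar: Loose retaining bar, about 0.28 kg, lying level on the 3 mm rubber mat: aluminium bar 30 x 210 x 12 mm (its x, y, z) with an orange grip block 30 x 60 x 34 mm on the middle of its top (z = 12 to 46 mm, flush with the bar's long sides). Origin: centre of the underside; y along the bar, z up through the grip. The same either way round.
- seat (a point): Where the bar's origin belongs: midway between the two saddles at floor level, 165 mm above the bench. y runs from post to post (+y = left as the robot sees it); z is square to the saddle floors and leans 32 degrees from vertical towards the robot; x points up the slope, away from the robot. With the bar home its z lies along this z, its y along this y, either way round.
- stand: Green pump stand, fixed; origin on the bench under the seat. Its saddles are the tops of two steel posts at seat y = +85 and -85 mm, 28 mm long in y, with side cheeks 33 mm apart up to 6 mm high, flaring to about 42 mm at 12 mm. Nothing stops the bar along y. The pump's four valves between the posts stay 4 mm below the bar; above it is free space until the latches shut.
- latch_left (a joint): Angle of the left (+y) red latch, rad: 0 = shut (hard stop), arm along the seat's -x, across the bar's end, 2 mm above it; it grows as the arm swings outwards (1.57 = along the seat's +y), to 2.3. Starts at 1.5 to 2.1 and stays where left (friction 0.06 N m). Turns in the seat's x-y plane about a pivot at seat x = 36, y = +85 mm.
- latch_right (a joint): The same for the right (-y) latch, a mirror image: pivot at seat x = 36, y = -85 mm; 0 = shut, grows as the arm swings outwards (1.57 = along the seat's -y). Starts at 1.5 to 2.1.
- latch_left_knob (a point): Grip point on the left latch's upright round black knob: on its axis, 62 mm from the pivot, 44 mm above the seat plane. The knob is 16 mm across, parallel to the seat's z, from z = 20 mm (top of the flat red arm, 16 mm wide) to 58 mm. This point's z is the seat's z.
- latch_right_knob (a point): The same for the right latch's knob.
- wrench: Steel wrench 170 mm long lying on the mat beyond the bar; origin at the middle of its underside, x along it. Leave alone.
- tin: Small blue open tin, 60 mm across, 45 mm high, on the bench on the robot's side of the stand; origin at the centre of its underside. Leave alone.
- valve: Spare brass delivery valve standing on the bench on the robot's side of the stand, 30 mm across, 52 mm high; origin at the centre of its underside. Leave alone.
There are look-alikes about, which are no part of the job. Several things look just like the bar: the one meant starts farthest to the robot's right.

How it is judged:
On the way, in this order (a step that is already met when the one before it is completed fails the run):
1. the bar lies home in both saddles, centred, and is let go (x of bar in the frame of seat between -0.0035 and 0.0035 m and y of bar in the frame of seat between -0.012 and 0.012 m and z of bar in the frame of seat between -0.002 and 0.0025 m and angle between the y axis of bar and the y axis of seat, either way round below 0.05 rad and angle between the z axis of bar and the z axis of seat, either way round below 0.06 rad and angle between bar's own z axis and vertical below 1 rad and contact force between bar and the fingers below 0.1 N and linear speed of bar below 0.02 m/s), for 0.2 s.
2. both latches are shut over the bar (x of bar in the frame of seat between -0.0035 and 0.0035 m and y of bar in the frame of seat between -0.012 and 0.012 m and z of bar in the frame of seat between -0.002 and 0.0025 m and angle between the y axis of bar and the y axis of seat, either way round below 0.05 rad and angle between the z axis of bar and the z axis of seat, either way round below 0.06 rad and angle between bar's own z axis and vertical below 1 rad and value of joint each of latch_left, latch_right below 0.15 rad), for 0.2 s.
At the end, for the whole second after the job is handed in: The bar lies at rest in both saddles, grip up: its underside within 2.5 mm of the saddle floors, within 3.5 mm across and 12 mm lengthwise of the centre, within 0.05 rad of the seat's direction; both latches are within 0.15 rad of shut (all of step 2 and contact force between bar and the fingers below 0.1 N and linear speed of bar below 0.02 m/s); the robot touches nothing.
It fails at once if the bar is dropped (moves faster than 0.5 m/s with no finger on it) (linear speed of bar above 0.5 m/s and contact force between bar and the fingers below 0.05 N).
It fails at once if the wrench is pushed more than 30 mm or knocked over (distance of wrench from where it was at the start of the episode above 0.03 m or angle between wrench's own z axis and vertical above 0.6 rad).
It fails at once if the tin is pushed more than 30 mm or knocked over (distance of tin from where it was at the start of the episode above 0.03 m or angle between tin's own z axis and vertical above 0.6 rad).
It fails at once if the brass valve is pushed more than 30 mm or knocked over (distance of valve from where it was at the start of the episode above 0.03 m or angle between valve's own z axis and vertical above 0.6 rad).
It also fails if it takes over 64 s, if anything falls off the work surface, if the arm or the gripper's body presses on something with over 40 N, if the wrist force passes 120 N, or if a joint passes its speed limit or range.

ROBOT

A 6-joint arm with a two-finger parallel gripper is mounted at the origin on the work surface. World frame = base frame: x ahead of the robot, y to its left, z up, the work surface at z = 0. Lengths are in m, angles in rad, forces in N, time in s.
With the tool pointing down it reaches from about 0.325 to 1 m from the base axis. Payload 5.1 kg.
Tool frame: the origin (TCP) lies midway between the tips of the shut fingers; the grasp point (between the pads) lies 19 mm behind it; z points along the fingers, x is the direction in which the jaws open and shut, and the axes are right-handed (so a half turn about z gives the same grasp; the last joint's range is limited). The gripper opens to 85 mm and grips with 20 to 120 N. Pads are 22 mm wide; open, the fingers measure 114 mm over their backs; the gripper's body (76 mm by 85 mm) begins 54 mm behind the grasp point. The pads swing forward as they close: fully open they stand 13 mm farther back than shut.
Start: joints at [-1.41, 0.124, 1.65, -0, 1.367, -0.083], TCP at [0.157, -0.631, 0.231] pointing down, gripper open.
Joint ranges: [-2.61, 2.61], [-1.02, 2.33], [0.03, 2.71], [-1.35, 4.49], [0.32, 2.68], [-2.91, 2.91]. Speed limits (rad/s): [2.57, 2.57, 3.14, 3.14, 3.14, 3.14].

INTERFACE

Orientations are given as a unit quaternion [x, y, z, w].
In Python, from workcell import env, eoat, planner, sense, imaging, job gives the robot as it stands. Calls block until the motion is done:
- env.goto(position, orientation): joint-space move of the TCP to a pose.
- env.move_l(position, velocity=0.15, rotation=None): straight line of the TCP; rotation=None keeps the orientation; velocity is the mean speed in m/s.
- env.movej(angles): joint-space move.
- eoat.move_gripper(opening, strength=None): finger opening in m; strength is the grip in N (None keeps the last); returns when the fingers have stopped.
- env.pause(seconds).
- planner.ik(position, orientation): joint angles nearest the present ones, or None.
- sense(): the state.
- imaging.read_camera(name): name is "scene" or "side" or "wrist"; returns (picture, depth): 400x640x3 uint8, red, green, blue; 400x640 float32, m along the optical axis (not along the pixel's ray), 0 where there is no reading.
- imaging.camera_params(name): a dict with "K" (3x3 intrinsics, pixels), "distortion" ([k1, k2, p1, p2, k3] as OpenCV has them; the pictures are not rectified), "rvec" (rotation vector, rad) and "tvec" (3), from world to camera coordinates, as OpenCV has them; the wrist camera has in their place "T_tool_cam" (4x4, takes a point from camera to tool coordinates, whose origin is the TCP and whose axes are the tool frame's). Camera axes: x right, y down, z forward; pixel columns grow to the right and rows downward; lengths in m; the calibration is good to about 2 mm. A picture is of the moment at which its call begins: read the wrist's pose just before it. camera_params takes no time and is no camera call.
A pose or a line that the arm cannot do raises env.MotionError and nothing moves.
- job.job_done(): hands the job in, once; it reports no verdict.
The state is a dict: "clock": time; "joint_positions": joint angles; "qvel": joint speeds; "tau": joint torques, N m; "eef_pos": TCP position; "tool_rot": TCP orientation; "wrist_force": force on the tool from outside, world axes, zero at the start; "torque": the same for the moment, N m; "grip_width": finger opening in m.
Only numpy, scipy, OpenCV 4.12 (cv2) and the standard library are available. Lean on these libraries where they do the work, as an engineer would, in place of code of your own. Each camera call takes 0.05 s, during which the arm holds its last target.

## Working session

There is one attempt and no reset: what is moved stays moved. The work goes in short steps, each a Python script; the robot and the scene stay as the last script left them, time stands still between calls to the robot, and variables do not carry over. Pictures are saved under pics/ and viewed, and the job is handed in when it is done.

```bash
ls; mkdir -p pics; python3 - <<'E'
from workcell import env, eoat, planner, sense, imaging, job
import cv2
s=sense();print(s)
for n in("scene","side","wrist"):
    im,d=imaging.read_camera(n);cv2.imwrite(f"pics/{n}0.png",im[:,:,::-1]);print(n,imaging.camera_params(n),(d>0).mean())
E
```

```text
pics
{'clock': 0.0, 'joint_positions': array([-1.40960694e+00,  1.24526457e-01,  1.65165763e+00, -2.40694647e-05,
        1.36751307e+00, -8.25867285e-02]), 'qvel': array([ 0.00084396, -0.00018756,  0.00102954,  0.00110855, -0.00040319,
        0.00170897]), 'tau': array([ 2.90357377e-03, -4.23612714e+01, -3.65446794e+01,  7.36026595e-05,
        7.08122257e-03,  2.95770022e-06]), 'eef_pos': array([ 0.1567657 , -0.63018636,  0.23004888]), 'tool_rot': array([ 7.87836332e-01, -6.15883761e-01, -7.80714033e-04, -7.05591666e-04]), 'wrist_force': array([0.5821616 , 0.08000122, 0.11168627]), 'torque': array([ 0.01895339, -0.00890801,  0.01812972]), 'grip_width': 0.08535767514884565}
scene {'K': array([[473.51492777,   0.        , 326.72570458],
       [  0.        , 473.51492777, 195.8451044 ],
       [  0.        ,   0.        ,   1.        ]]), 'distortion': array([-0.07453077,  0.        ,  0.        ,  0.        ,  0.        ]), 'rvec': array([ 2.27095718,  1.38992936, -0.360604  ]), 'tvec': array([-0.33672781, -0.23743566,  1.75446459])} 0.99597265625
side {'K': array([[375.40229693,  
[... 260 characters left out ...]
  1.38179602]), 'tvec': array([0.43645539, 0.13659033, 1.19634434])} 0.9959609375
wrist {'K': array([[336.32923426,   0.        , 316.81512535],
       [  0.        , 336.32923426, 197.90517459],
       [  0.        ,   0.        ,   1.        ]]), 'distortion': array([0.00796494, 0.        , 0.        , 0.        , 0.        ]), 'T_tool_cam': array([[ 9.99999328e-01,  6.48086319e-04,  9.61519419e-04,
         1.06789141e-04],
       [-8.96885314e-04,  9.57888291e-01,  2.87139718e-01,
        -7.18388005e-02],
       [-7.34936871e-04, -2.87140387e-01,  9.57888228e-01,
        -1.44146162e-01],
       [ 0.00000000e+00,  0.00000000e+00,  0.00000000e+00,
         1.00000000e+00]])} 0.9961953125
```

View pics/scene0.png

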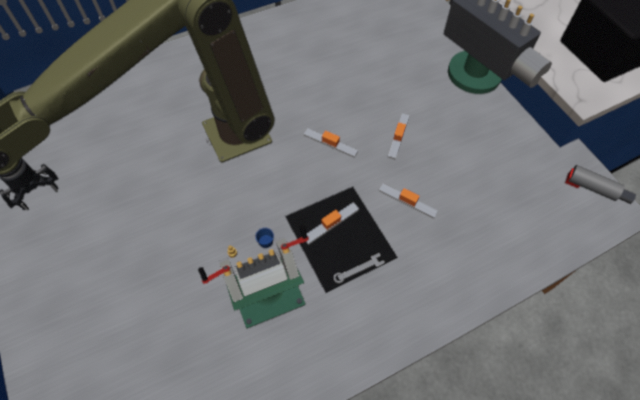

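View pics/side0.png

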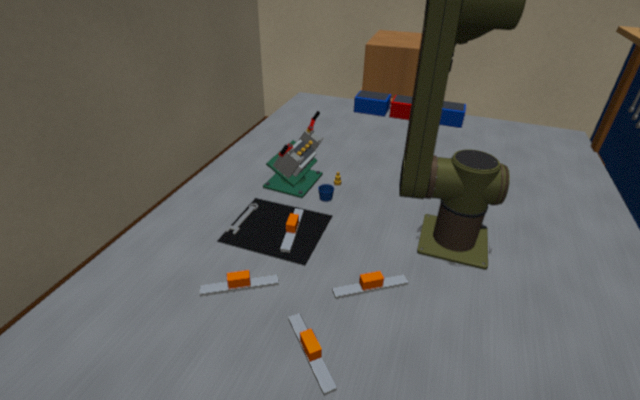

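View pics/wrist0.png

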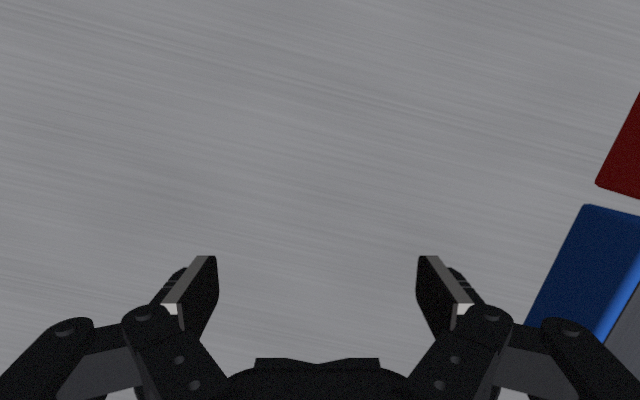

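The scene view shows four bars, at about (330,142), (399,135), (408,198) and (332,218), the last one on the mat. The stand is at (265,285), its latches open with knobs at about (203,275) and (305,235). The tin is at (265,237) and the valve at (232,252).

```bash
cat > h.py <<'E'
import numpy as np, cv2
from scipy.spatial.transform import Rotation as R
from workcell import env, eoat, planner, sense, imaging, job
def cam(name, s=None):
    p=imaging.camera_params(name)
    if name=='wrist':
        s=s or sense(); T=np.eye(4);T[:3,:3]=R.from_quat(s['tool_rot']).as_matrix();T[:3,3]=s['eef_pos']
        return p['K'],p['distortion'],T@p['T_tool_cam']
    Rm=cv2.Rodrigues(p['rvec'])[0];T=np.eye(4);T[:3,:3]=Rm.T;T[:3,3]=-Rm.T@p['tvec'];return p['K'],p['distortion'],T
def rays(c,px):
    K,D,T=c;q=cv2.undistortPoints(np.array(px,float).reshape(-1,1,2),K,D).reshape(-1,2)
    return np.c_[q,np.ones(len(q))]@T[:3,:3].T,T[:3,3]
def onplane(c,px,z):
    r,o=rays(c,px);return o+r*((z-o[2])/r[:,2])[:,None]
def onplane2(c,px,p0,n):
    r,o=rays(c,px);return o+r*(((p0-o)@n)/(r@n))[:,None]
def bydepth(c,px,d):
    px=np.array(px,float).reshape(-1,2);r,o=rays(c,px);return o+r*d[px[:,1].astype(int),px[:,0].astype(int)][:,None]
def cloud(c,d):
    v,u=np.mgrid[0:400,0:640];P=bydepth(c,np.c_[u.ravel(),v.ravel()],d);return P.reshape(400,640,3)
def look(name,fn):
    s=sense();im,d=imaging.read_camera(name);c=cam(name,s);np.savez('pics/'+fn+'.npz',im=im,d=d,K=c[0],D=c[1],T=c[2])
    cv2.imwrite('pics/'+fn+'.png',im[:,:,::-1]);return im,d,c
def load(fn):
    z=np.load('pics/'+fn+'.npz');return z['im'],z['d'],(z['K'],z['D'],z['T'])
def blobs(m,mn=15):
    n,l,st,ce=cv2.connectedComponentsWithStats(m.astype(np.uint8));return [(i,st[i],ce[i],l==i) for i in range(1,n) if st[i][4]>=mn]
E
python3 - <<'E'
from h import *
for n in('scene','side'):
    im,d,c=look(n,n+'1');hsv=cv2.cvtColor(im,cv2.COLOR_RGB2HSV)
    P=cloud(c,d);H,S,V=cv2.split(hsv)
    ms={'orange':(H>4)&(H<16)&(S>200)&(V>150),'red':((H<4)|(H>174))&(S>150)&(V>90),'blue':(H>105)&(H<125)&(S>150)&(V>50),'brass':(H>14)&(H<25)&(S>130)&(V>120),'green':(H>65)&(H<90)&(S>80),'black':(V<35)}
    for k,m in ms.items():
        for i,st,ce,mm in blobs(m,12):
            p=P[mm&(d>0)]; 
            if len(p) and abs(p[:,1].mean())<.8 and .2<p[:,0].mean()<1.2: print(n,k,ce.round(),st[4],np.median(p,0).round(3),p.min(0).round(3),p.max(0).round(3))
E
```

```text
scene red [295. 242.] 82 [ 0.593 -0.023  0.202] [ 0.513 -0.068 -0.001] [0.599 0.034 0.208]
scene red [216. 274.] 77 [ 0.583 -0.257  0.206] [ 0.574 -0.295  0.196] [ 0.595 -0.221  0.216]
scene blue [264. 237.] 208 [ 0.447 -0.079  0.013] [ 0.43  -0.104 -0.003] [ 0.489 -0.056  0.054]
scene brass [232. 251.] 41 [ 0.456 -0.193  0.034] [ 0.449 -0.202  0.009] [ 0.463 -0.184  0.053]
scene brass [271. 253.] 13 [ 0.573 -0.096  0.162] [ 0.568 -0.1    0.149] [ 0.575 -0.09   0.168]
scene brass [260. 256.] 13 [ 0.571 -0.128  0.161] [ 0.564 -0.132  0.159] [ 0.574 -0.123  0.164]
scene brass [250. 260.] 12 [ 0.568 -0.159  0.16 ] [ 0.565 -0.163  0.152] [ 0.571 -0.154  0.165]
scene brass [239. 265.] 13 [ 0.566 -0.19   0.159] [ 0.56  -0.195  0.152] [ 0.57  -0.186  0.166]
scene brass [227. 273.] 14 [ 0.589 -0.229  0.196] [ 0.586 -0.236  0.188] [ 0.592 -0.223  0.202]
scene green [270. 301.] 1782 [ 0.665 -0.151  0.016] [ 0.631 -0.251  0.003] [ 0.705 -0.048  0.132]
scene black [215.  19.] 855 [ 0.201 -0.024  0.671] [ 0.191 -0.067  0.627] [0.21  0.02  0.714]
scene black [  4. 159.] 120 [ 0.212 -0.604  0.495] 
[... 886 characters left out ...]
19.] 90 [0.497 0.141 0.047] [ 0.478  0.053 -0.001] [0.54  0.169 0.05 ]
side brass [238. 275.] 143 [0.534 0.412 0.044] [0.506 0.388 0.041] [0.563 0.438 0.047]
side brass [371. 277.] 143 [0.201 0.291 0.044] [0.173 0.267 0.041] [0.227 0.313 0.048]
side brass [310. 341.] 277 [0.283 0.532 0.045] [0.255 0.505 0.041] [0.31  0.557 0.049]
side green [293. 180.] 1046 [ 0.576 -0.09   0.013] [ 0.522 -0.242 -0.005] [ 0.708 -0.032  0.123]
side black [316. 115.] 16 [ 0.567 -0.28   0.23 ] [ 0.561 -0.285  0.217] [ 0.577 -0.274  0.241]
side black [284. 150.] 25 [0.574 0.012 0.218] [0.565 0.006 0.204] [0.587 0.016 0.231]
side black [278. 232.] 3430 [0.55  0.166 0.001] [ 0.401  0.014 -0.005] [0.694 0.272 0.006]
```

```bash
python3 - <<'E'
from h import *
im,d,c=load('scene1')
p=onplane(c,[(308,238),(356,208)],.015);print(p)
v=p[1]-p[0];a=np.arctan2(v[1],v[0]);print('bar angle',a)
# seat guess
yaw=-0.074; th=np.radians(32)
zs=R.from_euler('z',yaw).apply([-np.sin(th),0,np.cos(th)]);ys=R.from_euler('z',yaw).apply([0,1,0]);xs=np.cross(ys,zs)
seat=np.array([.585,-.14,.165])
print('x',xs,'z',zs)
for sgn in(1,-1):
    M=np.c_[sgn*xs,-sgn*ys,-zs]
    for h in (0.02,.1,.2,.25): print(sgn,h,planner.ik(seat+zs*h,R.from_matrix(M).as_quat()))
b=np.array([.494,.142,0]);yb=np.array([np.cos(a),np.sin(a),0]);xb=np.cross(yb,[0,0,1])
for sgn in(1,-1):
    M=np.c_[sgn*xb,-sgn*yb,[0,0,-1]]
    for h in (0.02,.25): print('bar',sgn,h,planner.ik(b+[0,0,h],R.from_matrix(M).as_quat()))
E
```

```text
[[0.51643477 0.04480877 0.015     ]
 [0.48997464 0.23626482 0.015     ]]
bar angle 1.7081310916366645
x [ 0.8457272  -0.0626983   0.52991926] z [-0.52846901  0.03917825  0.8480481 ]
1 0.02 [-0.41099145 -0.26769934  2.17752839  0.26986093  0.71714555 -0.49434263]
1 0.1 [-0.44571755 -0.4419683   2.18808226  0.25155566  0.88398149 -0.48082941]
1 0.2 [-0.50034845 -0.62066312  2.15980939  0.24871054  1.0979704  -0.4828219 ]
1 0.25 [-0.5339468  -0.69026224  2.1291403   0.25479859  1.2034143  -0.49099867]
-1 0.02 [-0.41099145 -0.26769934  2.17752839  0.26986093  0.71714555  2.64725002]
-1 0.1 [-0.44571755 -0.4419683   2.18808226  0.25155566  0.88398149  2.66076324]
-1 0.2 [-0.50034845 -0.62066312  2.15980939  0.24871054  1.0979704   2.65877075]
-1 0.25 [-0.5339468  -0.69026224  2.1291403   0.25479859  1.2034143   2.65059398]
bar 1 0.02 [ 1.75433789e-01  6.10834627e-02  2.10573576e+00 -4.44089210e-16
  9.74773434e-01  3.80990241e-02]
bar 1 0.25 [ 1.75433789e-01 -1.93074640e-01  1.92747724e+00 -4.44089210e-16
  1.40719006e+00  3.80990241e-02]
bar -1 0.02 None
bar -1 0.25 None
```

```bash
python3 - <<'E'
from h import *
yaw=-0.074; th=np.radians(32)
zs=R.from_euler('z',yaw).apply([-np.sin(th),0,np.cos(th)]);ys=R.from_euler('z',yaw).apply([0,1,0]);xs=np.cross(ys,zs)
seat=np.array([.585,-.14,.165])
env.goto(seat+zs*.25,R.from_matrix(np.c_[xs,-ys,-zs]).as_quat())
print(sense()['clock'],sense()['eef_pos']); look('wrist','w1')
b=np.array([.498,.142,0]);yb=np.array([np.cos(1.708),np.sin(1.708),0]);xb=np.cross(yb,[0,0,1])
env.goto(b+[0,0,.26],R.from_matrix(np.c_[xb,-yb,[0,0,-1]]).as_quat())
print(sense()['clock'],sense()['eef_pos']); look('wrist','w2')
E
```

```text
2.3833 [ 0.4529325  -0.13083072  0.37673638]
3.5833 [0.49834853 0.14121211 0.26053045]
```

View pics/w1.png

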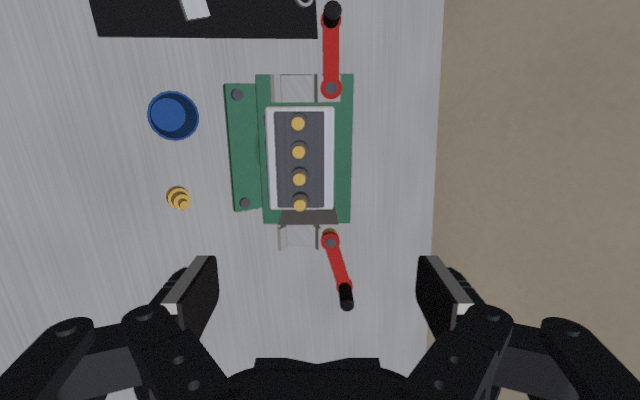

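View pics/w2.png

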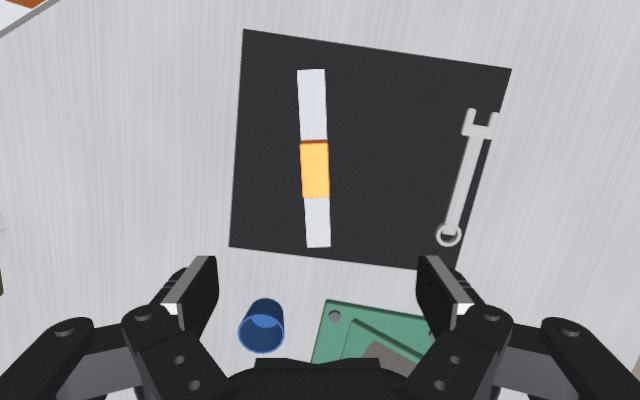

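w1 looks down the seat axis: latch pivots at about (331,88) left and (330,242) right, saddles at (298,88) and (299,236). w2 shows the bar at (297-330, 70-247) with its grip around (315,170), and the wrench clear on the right.

```bash
python3 - <<'E'
from h import *
im,d,c=load('w1')
z=cv2.resize(im[60:270,220:380],None,fx=3.5,fy=2.8,interpolation=cv2.INTER_CUBIC)
a=cv2.resize(im[65:115,255:375],None,fx=6,fy=6,interpolation=cv2.INTER_CUBIC)
b=cv2.resize(im[215:265,255:375],None,fx=6,fy=6,interpolation=cv2.INTER_CUBIC)
cv2.imwrite('pics/w1z.png',np.vstack([a,b])[:,:,::-1])
P=cloud(c,d)
for v in (80,85,90,95,225,230,240,246):
    print(v,[ (u,P[v,u].round(3).tolist()) for u in (276,283,290,298,306,314,318,332)])
im,d,c=load('w2');hsv=cv2.cvtColor(im,cv2.COLOR_RGB2HSV);H,S,V=cv2.split(hsv);P=cloud(c,d)
m=(H>4)&(H<24)&(S>130)&(V>200)
for i,st,ce,mm in blobs(m,200):
    p=P[mm];print(st,ce,np.median(p,0)); 
    t=P[mm&(P[:,:,2]>.046)]
    if ce[1]>50:
        cs=cv2.findContours(mm.astype(np.uint8),0,2)[0];cs=max(cs,key=cv2.contourArea).reshape(-1,2)
        q=onplane(c,cs,.049)[:,:2].astype(np.float32);print('grip',cv2.minAreaRect(q), q.mean(0))
m=(S<40)&(V>195)
mm=np.zeros_like(m);mm[60:255,290:340]=m[60:255,290:340]
mat=cv2.morphologyEx(mm.astype(np.uint8),2,np.ones((3,3)))
for i,st,ce,mm in blobs(mat,200):
    cs=max(cv2.findContours(mm.astype(np.uint8),0,2)[0],key=cv2.contourArea).reshape(-1,2)
    q=onplane(c,cs,.015)[:,:2].astype(np.float32);print('bar',st,cv2.minAreaRect(q),cv2.boxPoints(cv2.minAreaRect(q)).round(4).tolist(),P[mm][:,2].mean())
E
```

```text
80 [(276, [0.542, -0.048, 0.164]), (283, [0.553, -0.048, 0.159]), (290, [0.559, -0.049, 0.163]), (298, [0.566, -0.049, 0.167]), (306, [0.573, -0.05, 0.172]), (314, [0.576, -0.05, 0.184]), (318, [0.577, -0.051, 0.189]), (332, [0.585, -0.052, 0.203])]
85 [(276, [0.541, -0.053, 0.164]), (283, [0.552, -0.053, 0.16]), (290, [0.558, -0.054, 0.163]), (298, [0.566, -0.054, 0.167]), (306, [0.574, -0.055, 0.171]), (314, [0.576, -0.055, 0.184]), (318, [0.577, -0.055, 0.189]), (332, [0.584, -0.056, 0.205])]
90 [(276, [0.541, -0.058, 0.164]), (283, [0.552, -0.058, 0.159]), (290, [0.558, -0.059, 0.162]), (298, [0.565, -0.059, 0.167]), (306, [0.573, -0.06, 0.172]), (314, [0.575, -0.06, 0.184]), (318, [0.577, -0.06, 0.189]), (332, [0.584, -0.061, 0.205])]
95 [(276, [0.54, -0.063, 0.165]), (283, [0.551, -0.063, 0.16]), (290, [0.557, -0.064, 0.164]), (298, [0.565, -0.064, 0.167]), (306, [0.572, -0.065, 0.172]), (314, [0.575, -0.065, 0.183]), (318, [0.576, -0.065, 0.189]), (332, [0.585, -0.066, 0.203])]
225 [(276, [0.593, -0.28, 0.002]), (283, [0.535, -0.21, 0.16]), (290, [0.544, -0.213, 0.161]), (298,
[... 1086 characters left out ...]
02185059) [0.4894496  0.13219984]
bar [ 297   69   29   71 1841] ((0.48296698927879333, 0.203677698969841), (0.029414543882012367, 0.07505658268928528), 10.33843994140625) [[0.4618000090122223, 0.23800000548362732], [0.47519999742507935, 0.16410000622272491], [0.5041999816894531, 0.16940000653266907], [0.49070000648498535, 0.24320000410079956]] 0.017914326653704404
bar [ 304  197   26   50 1174] ((0.5080639123916626, 0.06613191962242126), (0.02937370166182518, 0.06494098156690598), 10.442391395568848) [[0.4876999855041504, 0.09539999812841415], [0.49950000643730164, 0.03150000050663948], [0.5284000039100647, 0.03689999878406525], [0.5166000127792358, 0.1006999984383583]] 0.017464914039095416
```

View pics/w1z.png

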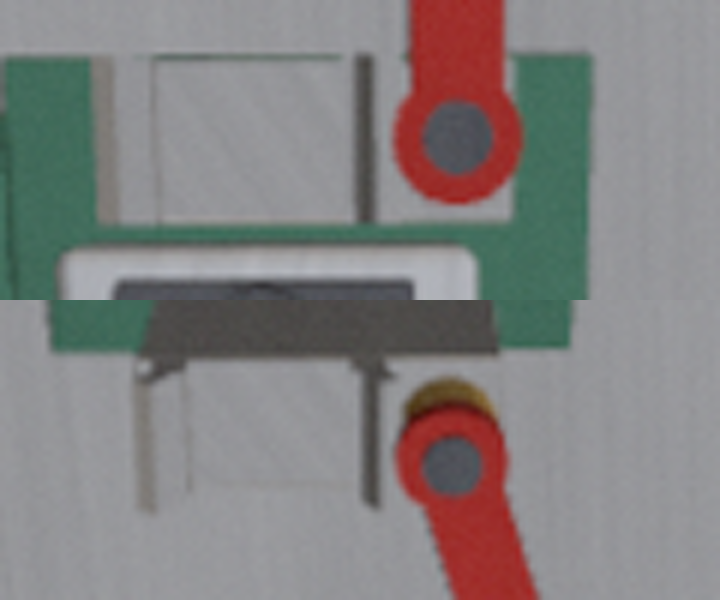

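```bash
python3 - <<'E'
from h import *
th=np.radians(32);im,d,c=load('w1');P=cloud(c,d)
def disc(u,v):
    cr=im[v-10:v+11,u-10:u+11].astype(int); red=(cr[:,:,0]-cr[:,:,1]>70)
    n,l,st,ce=cv2.connectedComponentsWithStats((~red).astype(np.uint8))
    i=l[10,10]; return ce[i]+[u-10,v-10],st[i][4]
px=[disc(331,88),disc(330,242)];print(px);px=[p[0] for p in px]
for h in(.02,.022,.024):
    z=.165+.036*np.sin(th)+h*np.cos(th)
    L,Rr=onplane(c,px,z);y=(L-Rr);yaw=np.arctan2(-y[0],y[1])
    Rz=R.from_euler('z',yaw);xs=Rz.apply([np.cos(th),0,np.sin(th)]);zs=Rz.apply([-np.sin(th),0,np.cos(th)])
    seat=(L+Rr)/2-.036*xs-h*zs
    print(h,np.linalg.norm(y),yaw,seat)
M=np.c_[xs,y/np.linalg.norm(y),zs];Q=(P-seat)@M
for v in (84,92,228,236): 
    print(v); print((Q[v,270:322:2]*1000).round(1)[:,[0,2]].tolist(), Q[v,298,1])
for lo,hi in((.075,.095),(-.095,-.075)):
    m=(abs(Q[:,:,0])<.012)&(Q[:,:,1]>lo)&(Q[:,:,1]<hi)&(abs(Q[:,:,2])<.008);print('floor z',Q[m][:,2].mean(),m.sum())
E
```

```text
[(array([330.65833333,  87.41666667]), np.int32(120)), (array([329.85057471, 242.36781609]), np.int32(87))]
0.02 0.1716825560027433 -0.06603099332951529 [ 0.55917537 -0.14285084  0.165     ]
0.022 0.17070619905429277 -0.06603099332951536 [ 0.55911274 -0.14240133  0.165     ]
0.024 0.1697298421058422 -0.06603099332951542 [ 0.5590501  -0.14195182  0.165     ]
84
[[-26.4, 12.2], [-24.3, 12.3], [-22.1, 13.4], [-20.2, 11.7], [-18.6, 8.3], [-16.6, 7.3], [-15.0, 1.6], [-12.9, 1.6], [-10.7, 2.6], [-8.8, -0.2], [22.4, 380.2], [-4.4, 1.2], [-2.3, 0.7], [-0.1, 1.8], [2.0, 1.6], [4.2, 1.5], [6.3, 0.7], [8.4, 1.8], [10.5, 1.2], [12.7, 2.2], [14.8, 0.7], [17.0, 7.7], [19.1, 8.9], [21.3, 13.9], [23.3, 14.6], [25.4, 11.9]] 0.08902593055906476
92
[[-40.3, -88.8], [-24.7, 12.0], [-22.4, 13.9], [-20.5, 12.0], [-18.8, 8.8], [-16.9, 7.2], [-15.3, 1.8], [-13.3, 0.8], [-11.0, 1.4], [-8.9, 0.9], [-6.8, 1.0], [-4.6, 1.8], [-2.4, 1.7], [-0.2, 2.6], [1.9, 2.0], [4.0, 2.1], [6.1, 1.3], [8.2, 0.5], [10.5, 3.2], [12.5, 0.5], [14.7, 0.9], [17.0, 8.8], [19.1, 8.4], [21.2, 13.6], [23.3, 14.4], [25.3, 13.8]] 0.080902
[... 161 characters left out ...]
13.8, 2.5], [-11.5, 0.8], [-9.1, 1.0], [-6.5, 2.4], [-4.2, 1.9], [-1.8, 0.8], [0.6, -0.0], [3.2, 3.1], [5.5, 1.0], [7.9, 1.2], [10.4, 2.5], [12.8, 2.5], [15.2, 1.7], [17.7, 8.0], [20.1, 12.3], [22.4, 14.3], [24.8, 13.6]] -0.07621709255885199
236
[[-60.6, -156.7], [-57.4, -158.6], [-54.0, -159.3], [-50.7, -160.6], [-24.7, 14.2], [-22.4, 13.7], [-20.5, 10.5], [-18.2, 9.8], [-16.6, 2.2], [-14.2, 1.5], [-11.7, 2.2], [-9.3, 1.4], [-6.8, 2.2], [-4.4, 1.9], [-2.0, 1.1], [0.4, 1.5], [2.9, 2.9], [22.4, 380.2], [7.8, 1.7], [22.4, 380.2], [12.6, 2.3], [15.1, 0.9], [17.6, 9.5], [20.0, 11.2], [22.4, 15.6], [24.7, 13.6]] -0.08660138009941128
floor z 0.0015447403572799 430
floor z 0.0016675238471815044 298
```

Seat measured at (0.559, -0.142, 0.165) with yaw -0.066. The checks fit: pivot spacing 170 mm, saddle floor centred on x = 0. The bar is at (0.495, 0.1376), angle 100.4°, and its measured length of 210 mm is right. Picking it up.

```bash
cat >> h.py <<'E'
th=np.radians(32);SEAT=np.array([.559,-.142,.165]);YAW=-.066
_rz=R.from_euler('z',YAW);XS=_rz.apply([np.cos(th),0,np.sin(th)]);ZS=_rz.apply([-np.sin(th),0,np.cos(th)]);YS=_rz.apply([0,1,0])
MS=np.c_[XS,YS,ZS]
def sp(x,y,z): return SEAT+MS@np.array([x,y,z])
QS=R.from_matrix(np.c_[XS,-YS,-ZS]).as_quat()
E
python3 - <<'E'
from h import *
a=np.radians(100.38);b=np.array([.4951,.1376,0]);yb=np.array([np.cos(a),np.sin(a),0]);xb=np.cross(yb,[0,0,1])
q=R.from_matrix(np.c_[xb,-yb,[0,0,-1]]).as_quat()
env.goto(b+[0,0,.11],q)
env.move_l(b+[0,0,.017],velocity=.08)
print(sense()['eef_pos'],sense()['wrist_force'])
eoat.move_gripper(0.0,60);env.pause(.2)
s=sense();print(s['clock'],s['grip_width'],s['wrist_force'])
env.move_l(b+[0,0,.06],velocity=.08);s=sense();print(s['clock'],s['grip_width'],s['wrist_force'])
look('wrist','w3');look('side','s3')
E
```

```text
[0.49567837 0.13770965 0.01766032] [ 0.43876612  1.752148   -0.73553763]
6.35 0.029382963019927294 [-0.14159485  0.55901091  3.26794398]
7.0417 0.029505834258835878 [ 0.32981846 -0.57893082 -2.06066662]
```

View pics/w3.png

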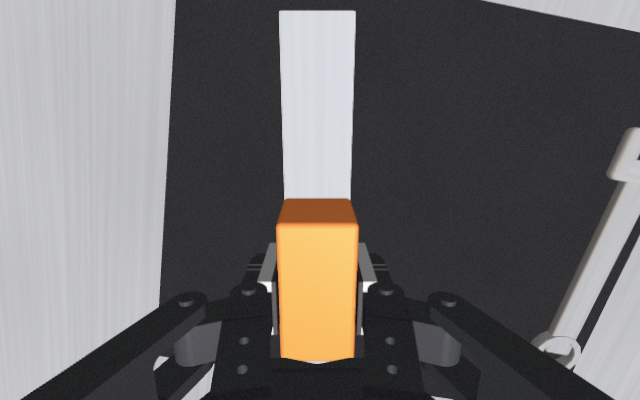

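View pics/s3.png

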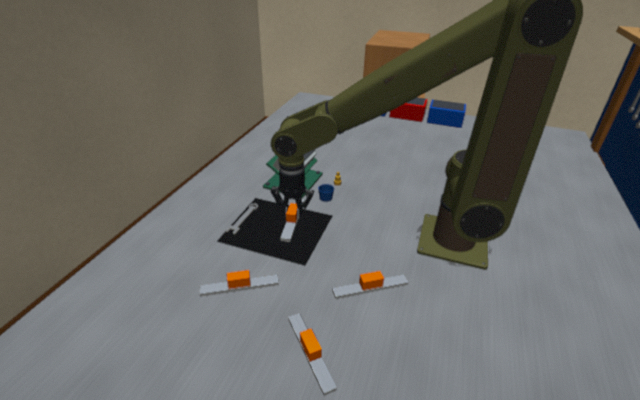

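The bar is held straight in the jaws in w3: grip between the pads, far end at about (317,11). The weight reads about 2.7 N, as expected. Next I'll check its centring and carry it over.

```bash
python3 - <<'E'
from h import *
im,d,c=load('w3');s=sense();print(s['eef_pos'])
Rt=R.from_quat(s['tool_rot']).as_matrix()
zt=s['eef_pos'][2]-.0147+.012
q=(onplane(c,[(280,11.5),(355,11.5),(285,197),(351,197)],zt)-s['eef_pos'])@Rt;print((q*1000).round(1))
p=s['eef_pos'].copy();p[2]=.36
env.move_l(p,velocity=.2)
env.goto(sp(0,0,.2),QS)
print(sense()['clock'],((sense()['eef_pos']-SEAT)@MS).round(4))
env.move_l(sp(0,0,.0147+.03),velocity=.12);env.pause(.2)
s=sense();print(s['clock'],((s['eef_pos']-SEAT)@MS).round(4),s['wrist_force'],s['torque'],s['grip_width'])
look('wrist','w4');look('side','s4');look('scene','c4')
E
python3 - <<'E'
import cv2,numpy as np
a=cv2.imread('pics/s4.png')[90:220,220:380];b=cv2.imread('pics/c4.png')[200:330,180:340]
cv2.imwrite('pics/z4.png',np.hstack([cv2.resize(x,(400,325),interpolation=2) for x in(a,b)]))
E
```

```text
[0.49449925 0.13750372 0.05935944]
[[ -15.2 -104.8    2.7]
 [  14.2 -104.8    2.7]
 [ -15.2  -28.9    2.7]
 [  15.   -28.9    2.7]]
9.8667 [0.0003 0.0005 0.2001]
11.5083 [ 0.0005 -0.0002  0.0453] [-0.15669759  0.17862921 -2.79168851] [ 0.04500133  0.54204522 -0.04593805] 0.029320526151761814
```

View pics/w4.png

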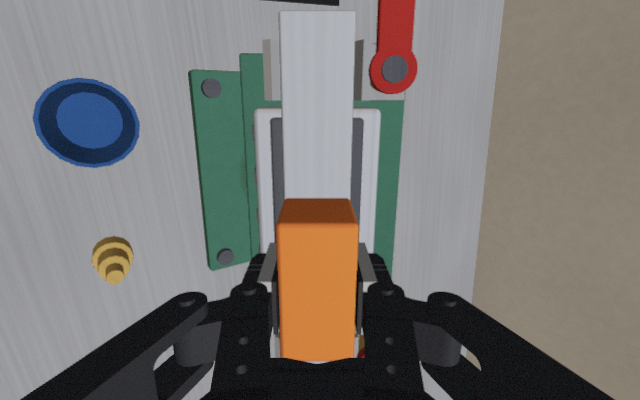

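View pics/z4.png

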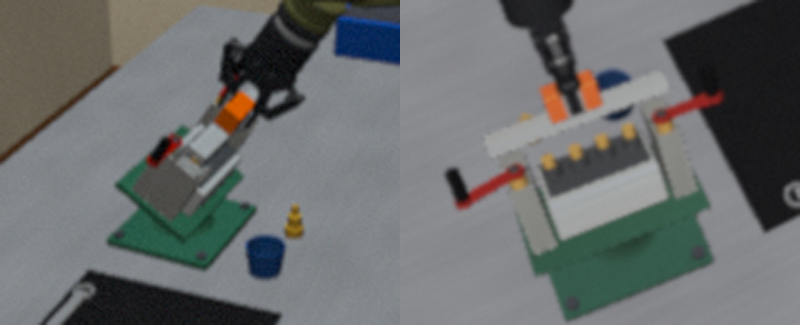

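The bar hangs parallel above the saddles, with the pivot at about (395,68) in w4. I'll use that pivot as a close-range cross-check of the seat, then lower in small steps watching the force.

```bash
python3 - <<'E'
from h import *
im,d,c=load('w4')
cr=im[55:83,380:410].astype(int);red=cr[:,:,0]-cr[:,:,1]>70
n,l,st,ce=cv2.connectedComponentsWithStats((~red).astype(np.uint8));i=l[13,15];px=ce[i]+[380,55];print(px,st[i])
for h in(.02,.022): print(((onplane2(c,[px],sp(0,0,h),ZS)-SEAT)@MS*1000).round(1))
P=(cloud(c,d)-SEAT)@MS
for v in(45,52,60): print(v,[(u,(P[v,u,[0,2]]*1000).round(1).tolist()) for u in list(range(260,284,3))+list(range(352,368,2))])
f0=sense()['wrist_force'];zc=.0147
for h in [.016,.010,.006,.003,.0015,0,-.001,-.002]:
    env.move_l(sp(0,0,zc+h),velocity=.03);env.pause(.1)
    s=sense();f=MS.T@(s['wrist_force']-f0);print(h,((s['eef_pos']-SEAT)@MS*1000).round(1),f.round(1),s['torque'].round(2))
    if np.linalg.norm(f)>5:break
print(s['clock']);look('wrist','w5')
E
```

```text
[394.30272109  68.65136054] [  1   0  27  28 588]
[[37.  85.2 20. ]]
[[36.6 85.  22. ]]
45 [(260, [-53.7, -160.3]), (263, [-25.7, 11.9]), (266, [-23.9, 14.3]), (269, [-22.3, 15.1]), (272, [-21.0, 14.1]), (275, [-19.9, 11.4]), (278, [-18.7, 9.2]), (281, [-13.9, 43.6]), (352, [14.2, 45.7]), (354, [18.7, 10.0]), (356, [19.5, 11.5]), (358, [20.4, 12.3]), (360, [21.4, 11.8]), (362, [22.0, 14.9]), (364, [23.0, 14.2]), (366, [24.0, 14.1])]
52 [(260, [-53.8, -159.4]), (263, [-25.6, 13.4]), (266, [-24.1, 13.9]), (269, [-22.6, 14.3]), (272, [-21.3, 12.6]), (275, [-19.9, 12.3]), (278, [-18.7, 9.8]), (281, [-14.0, 43.4]), (352, [14.5, 44.1]), (354, [18.9, 9.2]), (356, [19.9, 9.1]), (358, [20.6, 11.5]), (360, [21.4, 12.8]), (362, [22.0, 15.6]), (364, [23.2, 14.1]), (366, [24.1, 14.4])]
60 [(260, [-43.2, -88.8]), (263, [-25.9, 12.5]), (266, [-24.5, 11.8]), (269, [-22.7, 14.5]), (272, [-21.2, 14.8]), (275, [-20.1, 11.5]), (278, [-18.9, 8.9]), (281, [-13.9, 44.6]), (352, [14.5, 45.0]), (354, [18.9, 9.6]), (356, [19.8, 11.2]), (358, [20.6, 12.3]), (360, [21.5, 13.1]), (362, [22.3, 14.2]), (364, [23.2, 15.0]), (366, [24.3, 13.8])]
0.016 [ 0.2 -0.  30.8] [0.1 1.  0.1] [0.05 0.51 0.05]
0.01 [-0.   0.  24.6] [1.3 0.6 0.6] [ 0.02  0.54 -0.02]
0.006 [-0.  -0.  20.6] [-1.   0.8  0.2] [0.04 0.54 0.01]
0.003 [-0.1  0.  17.6] [-0.5  0.3  0.5] [0.   0.48 0.05]
0.0015 [ 0.  -0.  16.2] [ 0.1  0.5 -0.4] [-0.    0.51 -0.  ]
0 [-0.  -0.  14.7] [-0.3  1.   0.6] [-0.01  0.45 -0.03]
-0.001 [ 0.3 -0.  14.2] [-2.1  2.4  6.8] [ 0.08  0.9  -0.03]
14.6083
```

View pics/w5.png

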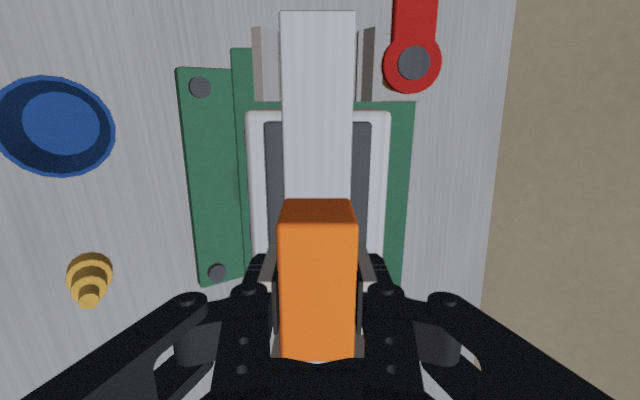

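Contact came at h = -0.5 mm, almost exactly at the expected floor, with a 6.8 N push. Letting go and checking from above.

```bash
python3 - <<'E'
from h import *
eoat.move_gripper(0.036);env.pause(.1);eoat.move_gripper(0.06);env.pause(.1)
s=sense();print(s['clock'],s['grip_width'],s['wrist_force'])
env.move_l(sp(0,0,.09),velocity=.1);env.move_l(sp(0,0,.25),velocity=.25)
env.pause(.1);im,d,c=look('wrist','w6');print(sense()['clock'])
P=(cloud(c,d)-SEAT)@MS;hsv=cv2.cvtColor(im,cv2.COLOR_RGB2HSV);H,S,V=cv2.split(hsv)
m=(H>4)&(H<24)&(S>130)&(V>130)&(abs(P[:,:,0])<.03)&(abs(P[:,:,1])<.05)
for i,st,ce,mm in blobs(m,200):
    cs=max(cv2.findContours(mm.astype(np.uint8),0,2)[0],key=cv2.contourArea).reshape(-1,2)
    q=(onplane2(c,cs,sp(0,0,.046),ZS)-SEAT)@MS;print('grip',cv2.minAreaRect((q[:,:2]*1000).astype(np.float32)))
m=(abs(P[:,:,0])<.016)&(abs(P[:,:,1])>.04)&(abs(P[:,:,1])<.12)&(abs(P[:,:,2]-.013)<.006)
A=P[m];print('bar top',len(A),A.min(0),A.max(0))
co=np.linalg.lstsq(np.c_[A[:,:2],np.ones(len(A))],A[:,2],rcond=None)[0];print('plane',co)
for k,m in {'black':(V<45)&(P[:,:,2]>.03)&(P[:,:,2]<.075)&(abs(P[:,:,1])>.08)&(abs(P[:,:,1])<.2),'red':((H<6)|(H>172))&(S>150)&(V>80)}.items():
    for i,st,ce,mm in blobs(m,30): print(k,ce.round(1),st[4],np.median(P[mm],0).round(4),P[mm].min(0).round(3),P[mm].max(0).round(3))
E
```

```text
15.4583 0.06023002569031923 [-0.76557035 -0.31113325  0.22072521]
17.3167
grip ((-1.3022727966308594, 0.030445098876953125), (29.347450256347656, 58.926204681396484), 0.7602010369300842)
bar top 2954 [-0.01594904 -0.10456873  0.0102696 ] [0.01343428 0.10477277 0.01619383]
plane [-0.00190287 -0.00099216  0.01355021]
black [357.8  13.8] 328 [0.034  0.1442 0.0589] [0.028 0.139 0.03 ] [0.042 0.154 0.061]
black [364.7 290.5] 273 [ 0.0524 -0.1383  0.054 ] [ 0.046 -0.151  0.03 ] [ 0.06  -0.136  0.061]
red [354.5  56.9] 980 [0.0356 0.1133 0.0215] [-0.001  0.072 -0.088] [0.058 0.152 0.392]
red [354.7 254.3] 593 [ 0.0439 -0.1091  0.0217] [-0.001 -0.147  0.02 ] [0.062 0.072 0.392]
```

View pics/w6.png

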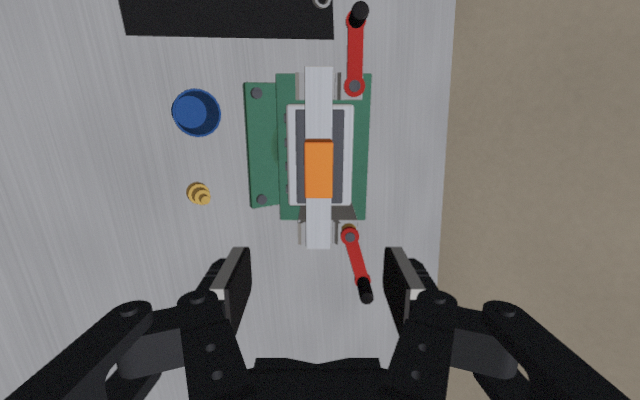

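The bar is home: grip centre at seat (-1.3, 0.0) mm, 0.8° off, top plane level and floor height right. The latch knobs show at (358,14) left and (365,290) right. Next I'll get the latch angles and check IK along both arcs.

```bash
cat >> h.py <<'E'
def latch_pose(side,a,z,rad=.062):
    # side +1 left, -1 right
    p=sp(.036-rad*np.cos(a),side*(.085+rad*np.sin(a)),z)
    xt=np.array([np.sin(a),side*np.cos(a),0]);zt=np.array([0,0,-1.]);yt=np.cross(zt,xt)
    return p,R.from_matrix(MS@np.c_[xt,yt,zt]).as_quat()
E
python3 - <<'E'
from h import *
im,d,c=load('w6');P=(cloud(c,d)-SEAT)@MS;V=cv2.cvtColor(im,cv2.COLOR_RGB2HSV)[:,:,2]
for side in(1,-1):
    y=P[:,:,1]*side
    m=(V<60)&(P[:,:,2]>.054)&(P[:,:,2]<.068)&(y>.11)&(y<.17)&(P[:,:,0]>.01)&(P[:,:,0]<.08)
    cs=np.argwhere(m)[:,::-1];q=(onplane2(c,cs,sp(0,0,.058),ZS)-SEAT)@MS;ctr=(q.min(0)+q.max(0))/2
    a=np.arctan2(side*ctr[1]-.085,.036-ctr[0]);print(side,m.sum(),q.min(0).round(4),q.max(0).round(4),ctr.round(4),'a',a,'r',np.hypot(side*ctr[1]-.085,.036-ctr[0]))
    prev=None
    for z,aa in [(.12,a),(.024,a)]+[(.024,t) for t in np.arange(a,-.1,-.15)]+[(.12,-.05)]:
        r=planner.ik(*latch_pose(side,aa,z));print(z,round(aa,2),None if r is None else r.round(2))
E
```

```text
1 263 [0.0278 0.1383 0.058 ] [0.0428 0.1541 0.058 ] [0.0353 0.1462 0.058 ] a 1.5594911853684226 r 0.061177189133338555
0.12 1.56 [-0.1  -0.51  2.17  0.02  0.92 -0.05]
0.024 1.56 [-0.09 -0.31  2.17  0.02  0.72 -0.05]
0.024 1.56 [-0.09 -0.31  2.17  0.02  0.72 -0.05]
0.024 1.41 [-0.09 -0.33  2.19  0.02  0.72 -0.2 ]
0.024 1.26 [-0.1  -0.34  2.21  0.03  0.71 -0.36]
0.024 1.11 [-0.11 -0.36  2.23  0.04  0.71 -0.52]
0.024 0.96 [-0.12 -0.37  2.25  0.05  0.71 -0.69]
0.024 0.81 [-0.14 -0.39  2.27  0.06  0.71 -0.87]
0.024 0.66 [-0.16 -0.4   2.28  0.07  0.71 -1.04]
0.024 0.51 [-0.18 -0.41  2.29  0.09  0.71 -1.22]
0.024 0.36 [-0.2  -0.42  2.3   0.11  0.71 -1.41]
0.024 0.21 [-0.22 -0.42  2.31  0.13  0.71 -1.59]
0.024 0.06 [-0.25 -0.43  2.31  0.15  0.71 -1.78]
0.024 -0.09 [-0.27 -0.42  2.31  0.17  0.71 -1.96]
0.12 -0.05 [-0.29 -0.65  2.31  0.15  0.94 -1.9 ]
-1 146 [ 0.0453 -0.1516  0.058 ] [ 0.0602 -0.1348  0.058 ] [ 0.0527 -0.1432  0.058 ] a 1.8509617157095857 r 0.06056591515040753
0.12 1.85 [-0.73 -0.29  2.    0.4   1.01 -1.09]
0.024 1.85 [-0.67 -0.13  2.    0.42  0.84 -1.1 ]
0.024 1.85 [-0.67 -0.13  2.    0.42  0.84 -1.1 ]
0.024 1.7 [-0.68 -0.14  2.02  0.43  0.83 -0.97]
0.024 1.55 [-0.69 -0.15  2.04  0.44  0.83 -0.84]
0.024 1.4 [-0.7  -0.16  2.06  0.44  0.83 -0.7 ]
0.024 1.25 [-0.71 -0.17  2.08  0.45  0.82 -0.56]
0.024 1.1 [-0.71 -0.19  2.1   0.45  0.82 -0.42]
0.024 0.95 [-0.71 -0.2   2.12  0.45  0.82 -0.27]
0.024 0.8 [-0.71 -0.22  2.14  0.45  0.81 -0.12]
0.024 0.65 [-0.7  -0.24  2.16  0.45  0.81  0.03]
0.024 0.5 [-0.7  -0.25  2.18  0.45  0.8   0.19]
0.024 0.35 [-0.68 -0.27  2.19  0.44  0.8   0.36]
0.024 0.2 [-0.67 -0.28  2.21  0.44  0.79  0.52]
0.024 0.05 [-0.65 -0.3   2.22  0.43  0.79  0.69]
0.024 -0.1 [-0.64 -0.31  2.23  0.42  0.78  0.87]
0.12 -0.05 [-0.71 -0.51  2.23  0.39  1.    0.83]
```

Measured angles are 1.56 left and 1.85 right, radius 61 mm (spec 62), and every waypoint is reachable. Left latch first.

```bash
cat > lat.py <<'E'
from h import *
def shut(side,a0):
    env.goto(*latch_pose(side,a0,.12))
    env.move_l(latch_pose(side,a0,.024)[0],velocity=.1)
    s=sense();print(s['clock'],((s['eef_pos']-SEAT)@MS*1000).round(1),s['wrist_force'].round(1))
    eoat.move_gripper(.024,20)
    s=sense();f0=s['wrist_force'];print('closed',s['clock'],s['grip_width'],f0.round(1))
    n=int(np.ceil((a0+.06)/.12))
    for k,a in enumerate(np.linspace(a0,-.06,n+1)[1:]):
        p,q=latch_pose(side,a,.024);env.move_l(p,velocity=.06,rotation=q)
        s=sense();f=MS.T@(s['wrist_force']-f0);print(round(a,2),f.round(1),round(s['clock'],2))
        if np.linalg.norm(f)>25: print('stop');break
E
python3 - <<'E'
from lat import *
shut(1,1.56)
look('wrist','w7')
E
```

```text
19.2417 [ 36.1 146.9  24.6] [-0.3  0.2  0.1]
closed 19.675 0.023885973333114402 [ 0.2 -0.4 -0.2]
1.44 [0.1 1.  0.3] 19.94
1.33 [ 0.5  1.5 -0.4] 20.21
1.21 [0.1 0.7 0.3] 20.48
1.1 [0.1 0.7 0.2] 20.74
0.98 [0.6 0.9 0.8] 21.01
0.87 [0.5 1.2 1.3] 21.27
0.75 [0.5 1.1 0.4] 21.54
0.63 [-0.4  1.5 -0.7] 21.81
0.52 [0.3 1.2 0.2] 22.07
0.4 [ 0.4 -0.   0.8] 22.34
0.29 [-0.   0.7  0.4] 22.61
0.17 [-0.3  0.   1. ] 22.88
0.06 [0.9 0.3 1. ] 23.14
-0.06 [-1.1  0.6  0.9] 23.41
```

View pics/w7.png

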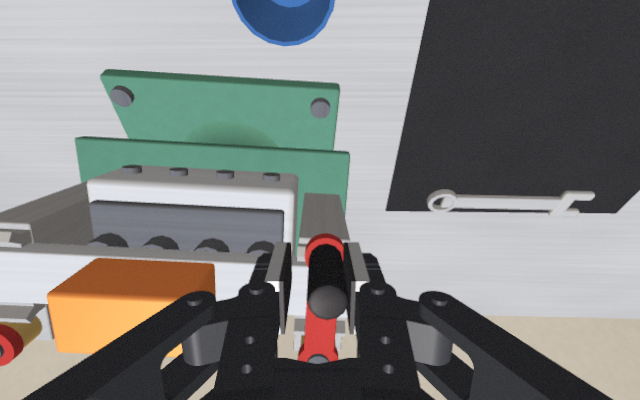

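w7 shows the left knob (327,280) between the pads and the arm lying across the bar's end. I'll press a bit further to feel the hard stop.

```bash
python3 - <<'E'
from lat import *
f0=sense()['wrist_force']
for a in(-.09,-.12,-.15):
    p,q=latch_pose(1,a,.024);p2,q=latch_pose(1,0,.024)
    env.move_l(p,velocity=.04,rotation=latch_pose(1,-.06,.024)[1]);s=sense();f=MS.T@(s['wrist_force']-f0);print(a,f.round(1))
    if np.linalg.norm(f)>4:break
p,q=latch_pose(1,-.06,.024);env.move_l(p,velocity=.05)
eoat.move_gripper(.045);s=sense();print(MS.T@s['wrist_force'])
env.move_l(p+.1*ZS,velocity=.15);env.move_l(sp(-.02,0,.22),velocity=.25);print(sense()['clock'])
# reorient for right latch
shut(-1,1.85)
f0=sense()['wrist_force']
for a in(-.09,-.12,-.15):
    p,q=latch_pose(-1,a,.024)
    env.move_l(p,velocity=.04,rotation=latch_pose(-1,-.06,.024)[1]);s=sense();f=MS.T@(s['wrist_force']-f0);print(a,f.round(1))
    if np.linalg.norm(f)>4:break
p,q=latch_pose(-1,-.06,.024);env.move_l(p,velocity=.05)
eoat.move_gripper(.045);s=sense();print(MS.T@s['wrist_force'])
env.move_l(p+.1*ZS,velocity=.15);env.goto(sp(0,0,.25),QS);env.pause(.1);print(sense()['clock'])
look('wrist','w8');look('scene','c8');look('side','s8')
E
```

```text
-0.09 [ 2.   8.5 -0.1]
[0.52555196 0.26736605 0.86023188]
25.7583
27.9 [  53.8 -144.9   24.7] [0.2 0.4 0.1]
closed 28.2333 0.023994062710818283 [ 0.6 -0.5 -0.8]
1.73 [-0.3 -0.1  1.8] 28.51
1.61 [ 0.6  0.4 -0.6] 28.78
1.49 [-0.8  0.1  1. ] 29.06
1.37 [-0.1  0.8  0.8] 29.33
1.25 [1.5 0.9 0.5] 29.61
1.13 [-0.2 -1.   1.1] 29.88
1.01 [ 0.1 -0.   1.3] 30.16
0.9 [0.3 0.5 1. ] 30.43
0.78 [0.9 0.4 1.1] 30.71
0.66 [-0.3 -0.3  1.5] 30.98
0.54 [0.4 0.1 0.1] 31.26
0.42 [-0.6  1.6  1.6] 31.53
0.3 [-0.1  0.7  1.4] 31.81
0.18 [-0.1  0.3  1. ] 32.08
0.06 [ 0.  -0.4  1. ] 32.36
-0.06 [-0.1  0.1  1.8] 32.63
-0.09 [-1.5 -4.9 -1.5]
[-0.40525672 -0.08331135  0.14525865]
35.6417
```

View pics/w8.png

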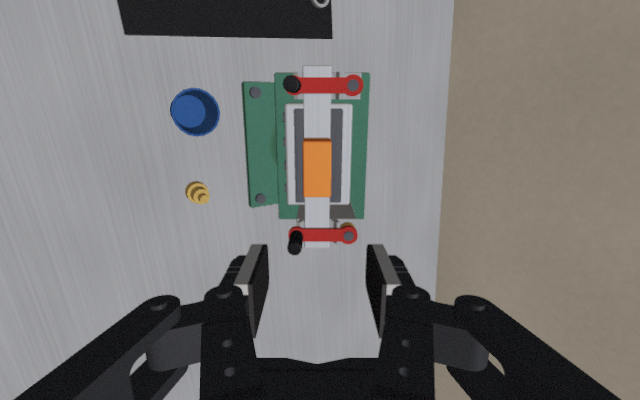

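Both latches now lie across the bar's ends: knobs at (292,84) and (295,242), pivots at (352,85) and (348,235). The tin, valve and wrench look undisturbed. One numerical check before handing in.

```bash
python3 - <<'E'
from h import *
im,d,c=load('w8');P=(cloud(c,d)-SEAT)@MS;hsv=cv2.cvtColor(im,cv2.COLOR_RGB2HSV);H,S,V=cv2.split(hsv)
m=(H>4)&(H<24)&(S>130)&(V>130)&(abs(P[:,:,0])<.03)&(abs(P[:,:,1])<.05)
for i,st,ce,mm in blobs(m,200):
    cs=max(cv2.findContours(mm.astype(np.uint8),0,2)[0],key=cv2.contourArea).reshape(-1,2)
    q=(onplane2(c,cs,sp(0,0,.046),ZS)-SEAT)@MS;print('grip',cv2.minAreaRect((q[:,:2]*1000).astype(np.float32)))
m=(abs(P[:,:,0])<.016)&(abs(P[:,:,1])>.035)&(abs(P[:,:,1])<.12)&(abs(P[:,:,2]-.013)<.004)
A=P[m];co=np.linalg.lstsq(np.c_[A[:,:2],np.ones(len(A))],A[:,2],rcond=None)[0];print('top plane',co,A.min(0)[1],A.max(0)[1])
for side in(1,-1):
    y=P[:,:,1]*side
    m=(V<60)&(P[:,:,2]>.054)&(P[:,:,2]<.068)&(y>.06)&(y<.12)&(P[:,:,0]<-.005)&(P[:,:,0]>-.05)
    q=(onplane2(c,np.argwhere(m)[:,::-1],sp(0,0,.058),ZS)-SEAT)@MS;ctr=(q.min(0)+q.max(0))/2
    print('latch',side,m.sum(),ctr.round(4),'a',np.arctan2(side*ctr[1]-.085,.036-ctr[0]))
E
```

```text
grip ((-0.9559421539306641, 0.07227897644042969), (59.13763427734375, 29.17986488342285), 89.32968139648438)
top plane [-0.00066959 -0.00124164  0.01355962] -0.1051687601675933 0.10408897661198255
latch 1 206 [-0.0259  0.0853  0.058 ] a 0.004201829098446963
latch -1 156 [-0.0253 -0.0837  0.058 ] a -0.020762431881523047
```

```bash
python3 - <<'E'
from h import *
job.job_done();print(sense()['clock'])
E
```

```text
the job is handed in; nothing more can be done
the job is handed in; nothing more can be done
```

I picked up the bar on the mat, which was the one farthest to the robot's right. I lowered it into both saddles until it touched (about 7 N) and let go. Then I swung each latch shut by its knob until it met its stop. I handed the job in after about 36 s of the 64 s allowed.

The last checks from the wrist camera:
- **Bar position:** it sits about 1 mm off centre across the saddles and 0.1 mm off lengthwise, turned about 0.7°. The top plane is level with the seat.
- **Bar height:** the top reads 1.5 mm high, but the empty saddle floor read the same 1.5 mm high, so I take that as a depth-camera offset. Contact while lowering also came within about 0.5 mm of the expected height.
- **Latches:** about 0.00 rad (left) and -0.02 rad (right), so both are shut.
- **Other objects:** the tin, the valve and the visible part of the wrench look undisturbed in the last picture. I did not measure their positions again.
- **Gripper:** it was clear of everything at the end.

No check failed.

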